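# Turn a spray can over and back

## Task

The paint in the spray can has settled. Turn the can upside down and stand it on its cap inside the round steel dish, let go so that it stands there by itself for a second, then take it again, turn it back and leave it standing upright wholly on the square plywood board. You may lay it on its side on the bench on the way, but never drop it or let it fall over, and leave the tape measure, the roll of tape, the tin and the sanding block where they are.

Things in the scene. Friction and masses are not known exactly. Their poses are not given: they have to be found in the camera images.
- spray_can: closed aerosol spray can, one rigid body, 171 mm tall, about 0.21 kg: a straight printed body 48 mm in diameter up to 124 mm above its base, above that a fixed green cap up to 52 mm in diameter with a flat top, on which it can stand. Starts upright on the bench. Origin: centre of its base; z runs along the can from base to cap
- can_cap (a point): centre of the flat top of the spray can's cap, 171 mm from its base along the can's z
- dish: shallow round steel dish, fixed, 140 mm across its rim, 10 mm high, flat inner floor 122 mm across and 3 mm above the bench. Origin: centre of its underside on the bench; z up
- board: square plywood board on low feet, fixed, 130 x 130 mm, its top 16 mm above the bench. Origin: centre of its underside on the bench; z up, x and y along its edges
- tape_roll: bystander: roll of masking tape lying flat, 104 mm across, 25 mm high. Origin: centre of its underside
- tape_measure: bystander: yellow tape measure, 37 x 78 x 62 mm high. Origin: centre of its underside
- tin_1: bystander: small closed tin, 58 mm in diameter, 72 mm high. Origin: centre of its underside
- sanding_block: bystander: sanding block, 62 x 111 x 32 mm high. Origin: centre of its underside

How it is judged:
By the outcome, as a careful person would: the job done as asked, in the order asked, and still so for the second after the job is handed in, with the robot touching nothing.
It also fails if it takes over 72 s, if anything falls off the work surface, if the arm or the gripper's body presses on something with over 40 N, if the wrist force passes 120 N, or if a joint passes its speed limit or range.

## Robot

A 7-joint arm with a two-finger parallel gripper is mounted at the origin on a cart in front of the work surface, level with it; the furniture and walls round the work are solid. World frame = base frame: x ahead of the robot, y to its left, z up, the work surface at z = 0. Lengths are in mm, angles in rad, forces in N, time in s.
With the tool pointing down it reaches from about 400 to 875 mm from the base axis. Payload 4.4 kg.
Tool frame: the origin (TCP) lies midway between the tips of the shut fingers; the grasp point (between the pads) lies 19 mm behind it; z points along the fingers, y is the line along which they close (so a half turn about z gives the same grasp; the last joint's range is limited). The gripper opens to 85 mm and grips with 20 to 120 N. Pads are 22 mm wide; open, the fingers measure 114 mm over their backs; the gripper's body (76 mm by 85 mm) begins 54 mm behind the grasp point. The pads swing forward as they close: fully open they stand 13 mm farther back than shut.
Start: joints at [-1.228, 0.628, 0.038, 1.517, -0.027, 0.996, -0.02], TCP at [258.359, 596.463, 231.313] pointing down, gripper open.
Joint ranges: [-3.06, 3.06], [-0.37, 2.12], [-1.25, 1.32], [0.18, 2.47], [-1.1, 4.24], [0.23, 1.98], [-2.94, 2.94]. Speed limits (rad/s): [2.57, 2.57, 3.14, 3.14, 3.14, 3.14, 3.14].

## Interface

Orientations are given as a unit quaternion [w, x, y, z].
In Python, from rig import manip, cams, finish_job gives the robot as it stands.
- The arm moves only by the tool jog_arm, never from a script. Its argument "increments" is a list of rows, each an object of numbers: "x", "y", "z": the shift along the world's x, y, z in units of 25 mm (1.0 is 25 mm); "wx", "wy", "wz": the turn, a rotation vector about the world's x, y, z in rad; "claw": the opening, from 0 (shut) to 1 (fully open). In form: [{"x": .., "y": .., "z": .., "wx": .., "wy": .., "wz": .., "claw": ..}, ...]. A call has 1 to 8 rows; each row is the pose to reach, as a shift and turn from the pose commanded when the call began; what a row does not reach only later rows make up. A row lasts 1/12 s, in which the tool goes at most 41.7 mm and 7.16 degrees, less where a joint would pass 70% of its speed; a pose out of reach is approached as far as the arm can. A call with a gripper value outside its range is refused whole. The fingers move at their own pace and stop on an object; "squeeze" is the grip in N (left out, the last holds). Time passes only in rows, so rows that repeat a pose let the fingers close. It gives the time, the measured TCP pose, the force, the opening and the grip force at its end, in the units of the state.
- manip.get_obs(): the state, without advancing time (a new reading comes with each control period).
- cams.read_camera(name): name is "scene" or "side" or "wrist"; returns (picture, depth): 384x512x3 uint8, red, green, blue; 384x512 float32, mm along the optical axis (not along the pixel's ray), 0 where there is no reading.
- cams.get_calibration(name): a dict with "fx", "fy", "cx", "cy" (pixels), "world_to_cam" (4x4, takes a point from world to camera coordinates). Camera axes: x right, y down, z forward; pixel columns grow to the right and rows downward; lengths in mm; the calibration is good to about 2 mm. A picture is of the moment at which its call begins: read the wrist's pose just before it. get_calibration takes no time and is no camera call; for the wrist camera it gives the pose at the moment of the call.
- finish_job(): hands the job in; it is judged then, once.
Trained networks look in the newest picture that a camera, given by its name, has taken for a name from the list of things; names that differ only in an ending like _2 or _b are one class to them, and where a whole thing is asked for, a point or a joint stands for the part that bears it (a point fixed in the world has none). Each returns a list of dicts, best first, with "p" (0 to 1); they miss things now and then, are a little off and sometimes report something else, mostly with a low value. They report only what shows in the picture. A call takes as long as a camera call.
- cams.spot_in(camera, query): "location" ([x, y, z] in mm, in world coordinates, good to about 4 mm: the middle of the surface that is visible of it).
- cams.silhouettes(camera, query): "mask" (384x512 bool, what is visible of it).
- cams.tip_of(camera, query): "location" ([x, y, z] in mm, in world coordinates, good to about 4 mm: a listed point, or the origin of a listed thing).
The state is a dict: "clock": time; "joint_positions": joint angles; "dq": joint speeds; "effort": joint torques, N m; "position": TCP position; "eef_rot": TCP orientation; "ft_force": force on the tool from outside, world axes, zero at the start; "wrist_torque": the same for the moment, N m; "opening": finger opening in mm; "gripper_force": force on a finger pad.
Only numpy, scipy, OpenCV 4.12 (cv2) and the standard library are available. Lean on these libraries where they do the work, as an engineer would, in place of code of your own. Each camera call takes 0.05 s, during which the arm holds its last target. There are 200 camera calls.

## Working session

There is one attempt and no reset: what is moved stays moved. The work goes in short steps, Python scripts to look and compute and a tool call to move; the robot and the scene stay as the last step left them, time stands still between calls to the robot, and variables do not carry over. Pictures are saved under pics/ and viewed, at most 10 in all, crops included, and the job is handed in when it is done.

Besides the shell and the picture viewer there is one more tool, called after "Call:" as name(argument=value, ...), one argument or row to a line, values as JSON. jog_arm: Moves the arm, as the interface text tells. Its arguments: {"type":"object","properties":{"increments":{"type":"array"},"squeeze":{"type":"number"}},"required":["increments"]}

```bash
mkdir -p pics; ls; cat > h.py <<'E'
from rig import manip, cams, finish_job
import numpy as np, cv2
def save(cam,n):
    im,d=cams.read_camera(cam); cv2.imwrite(f'pics/{n}.png',im[:,:,::-1].copy()); return im,d
def st():
    o=manip.get_obs()
    for k in ['clock','position','eef_rot','ft_force','opening','gripper_force','joint_positions']: print(k,np.round(o[k],3))
def cloud(cam,mask,d):
    c=cams.get_calibration(cam); v,u=np.nonzero(mask&(d>0)); z=d[v,u]
    p=np.c_[(u-c['cx'])*z/c['fx'],(v-c['cy'])*z/c['fy'],z,np.ones(len(z))]
    return (np.linalg.inv(np.array(c['world_to_cam']))@p.T).T[:,:3]
E
python3 - <<'E'
from h import *
st()
ims=[]
for c in ['scene','side']:
    im,d=save(c,c+'0')
    for n in ['spray_can','dish','board','tape_roll','tape_measure','tin_1','sanding_block']:
        r=cams.tip_of(c,n)
        print(c,n,[(np.round(x['location']),round(x['p'],2)) for x in r[:2]])
    print('cap',[(np.round(x['location']),round(x['p'],2)) for x in cams.tip_of(c,'can_cap')[:2]])
E
```

```text
pics
clock 0.0
position [258.111 595.873 230.369]
eef_rot [-0.     0.203  0.979 -0.001]
ft_force [ 0.069 -0.407 -0.736]
opening 85.53
gripper_force 0.0
joint_positions [-1.228  0.629  0.038  1.518 -0.027  0.996 -0.02 ]
scene spray_can [(array([ 516., -134.,    1.]), 0.93)]
scene dish [(array([572., 206.,   1.]), 0.86)]
scene board [(array([476.,  41.,   3.]), 0.83)]
scene tape_roll [(array([764., 155.,  -1.]), 0.77), (array([570., 207.,   1.]), 0.65)]
scene tape_measure [(array([ 636., -130.,   -2.]), 0.58)]
scene tin_1 [(array([ 661., -336.,    2.]), 0.65)]
scene sanding_block []
cap [(array([ 514., -133.,  170.]), 0.87)]
side spray_can [(array([ 520., -128.,   -1.]), 0.88)]
side dish [(array([570., 208.,  -0.]), 0.62)]
side board [(array([471.,  42.,   0.]), 0.61)]
side tape_roll []
side tape_measure [(array([ 633., -129.,    2.]), 0.9)]
side tin_1 [(array([ 657., -336.,    2.]), 0.88)]
side sanding_block [(array([ 395., -320.,   -2.]), 0.72)]
cap [(array([ 519., -128.,  171.]), 0.79), (array([ 633., -132.,    0.]), 0.64)]
```

View pics/scene0.png

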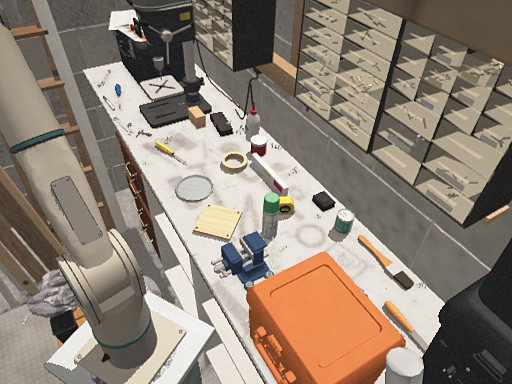

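View pics/side0.png

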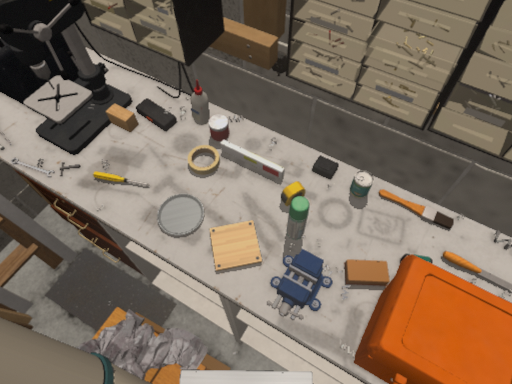

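```bash
python3 - <<'E'
from h import *
for c in ['scene','side']:
    im,d=cams.read_camera(c)
    for n in ['spray_can','dish','board','tape_measure']:
        r=cams.silhouettes(c,n)
        if not r: print(c,n,'none'); continue
        P=cloud(c,r[0]['mask'],d); print(c,n,round(r[0]['p'],2),'pct2',np.round(np.percentile(P,2,axis=0)),'pct98',np.round(np.percentile(P,98,axis=0)))
        if n=='board':
            Q=P[(abs(P[:,2]-16)<5)]; rr=cv2.minAreaRect(Q[:,:2].astype(np.float32)); print('board rect',rr)
        if n=='spray_can':
            for lo,hi in [(20,110),(130,165)]:
                Q=P[(P[:,2]>lo)&(P[:,2]<hi)]
                A=np.c_[2*Q[:,:2],np.ones(len(Q))]; s=np.linalg.lstsq(A,(Q[:,:2]**2).sum(1),rcond=None)[0]
                print('fit',s[:2],np.sqrt(s[2]+s[:2]@s[:2]))
E
```

```text
scene spray_can 0.63 pct2 [ 490. -157.    0.] pct98 [ 528. -113.  171.]
fit [ 544.344534   -119.82722038] 53.10493714945659
fit [ 515.25450521 -132.55471342] 23.16293817890731
scene dish 0.86 pct2 [507. 149.  -3.] pct98 [634. 273.  10.]
scene board 0.62 pct2 [400. -28.   8.] pct98 [534. 102.  19.]
board rect ((467.99249267578125, 39.18311309814453), (132.27500915527344, 129.64622497558594), 12.190191268920898)
scene tape_measure 0.59 pct2 [ 607. -163.    1.] pct98 [ 652. -119.   62.]
side spray_can 0.69 pct2 [ 492. -152.   12.] pct98 [ 532. -108.  174.]
fit [ 517.50335841 -132.54798353] 25.03950605151279
fit [ 516.72398259 -132.11204781] 23.415353438252176
side dish 0.91 pct2 [508. 146.  -1.] pct98 [634. 270.  12.]
side board 0.83 pct2 [405. -26.  12.] pct98 [535. 105.  20.]
board rect ((470.89105224609375, 39.756141662597656), (131.24786376953125, 129.69789123535156), 12.17536449432373)
side tape_measure 0.57 pct2 [ 602. -160.   16.] pct98 [652. -95.  65.]
```

The scene view shows the can at about px (270,215), the tape measure close behind it at (285,206) and a blue vise at (245,258). The board is at (217,221) and the dish at (194,187). The side view agrees, with the sanding block at (366,272).

The plan is a horizontal side grasp with the tool pointing along -y, then a roll of pi about the tool axis. I'll start by moving the arm and learning its kinematics.

Call:
jog_arm(
  increments=[
    {"x":5,"y":-4,"z":3,"wz":-0.8},
    {"x":5,"y":-4,"z":3,"wz":-0.8},
    {"x":5,"y":-4,"z":3,"wz":-0.8},
    {"x":5,"y":-4,"z":3,"wz":-0.8},
    {"x":5,"y":-4,"z":3,"wz":-0.8},
    {"x":5,"y":-4,"z":3,"wz":-0.8},
  ],
)

```text
invalid input at $.increments[0]: expected keys x, y, z, wx, wy, wz, claw
```

```bash
cat >> h.py <<'E'
import json,os
def log():
    o=manip.get_obs(); open('log.jsonl','a').write(json.dumps([list(map(float,o['joint_positions'])),list(map(float,o['position'])),list(map(float,o['eef_rot']))])+'\n')
E
python3 - <<'E'
from h import *
log(); st()
im,d=cams.read_camera('side'); P=cloud('side',d>0,d)
B=P[(P[:,0]>330)&(P[:,0]<700)&(P[:,1]>-300)&(P[:,1]<330)&(P[:,2]>8)&(P[:,2]<300)]
# height map, 25 mm cells
for x in range(350,700,25):
    print(x,[int(B[(B[:,0]>=x)&(B[:,0]<x+25)&(B[:,1]>=y)&(B[:,1]<y+25)][:,2].max(initial=0)) for y in range(-300,325,25)])
E
```

```text
clock 1.4
position [258.386 596.427 231.3  ]
eef_rot [-0.     0.203  0.979 -0.   ]
ft_force [0.25  0.593 0.44 ]
opening 85.712
gripper_force 0.0
joint_positions [-1.228  0.628  0.039  1.517 -0.027  0.996 -0.02 ]
350 [32, 32, 11, 25, 122, 123, 122, 117, 116, 22, 0, 0, 0, 0, 0, 0, 0, 0, 0, 0, 0, 0, 0, 0, 0]
375 [33, 33, 13, 15, 121, 123, 123, 123, 15, 11, 0, 0, 0, 0, 17, 18, 0, 0, 0, 0, 0, 0, 0, 0, 0]
400 [33, 32, 14, 17, 0, 121, 122, 114, 10, 0, 18, 18, 19, 20, 19, 20, 0, 0, 0, 0, 0, 0, 0, 0, 0]
425 [0, 0, 0, 0, 0, 0, 0, 23, 11, 0, 18, 21, 20, 19, 19, 21, 15, 0, 0, 0, 0, 0, 0, 0, 0]
450 [0, 0, 0, 0, 17, 0, 11, 10, 0, 0, 18, 19, 20, 20, 19, 21, 18, 0, 0, 0, 0, 0, 0, 0, 0]
475 [0, 0, 0, 14, 14, 128, 174, 172, 0, 0, 19, 21, 21, 19, 20, 20, 18, 0, 0, 0, 0, 0, 0, 0, 0]
500 [0, 0, 0, 0, 0, 172, 175, 174, 0, 0, 0, 19, 20, 20, 20, 19, 19, 0, 13, 12, 13, 14, 12, 0, 0]
525 [0, 0, 0, 0, 0, 171, 175, 172, 0, 0, 0, 19, 20, 20, 21, 17, 0, 11, 11, 0, 0, 10, 12, 0, 0]
550 [0, 0, 0, 0, 0, 0, 0, 0, 0, 0, 0, 0, 0, 0, 0, 0, 0, 13, 0, 0, 0, 0, 10, 10, 0]
575 [0, 0, 0, 0, 0, 0, 0, 0, 0, 0, 0, 0, 0, 0, 0, 0, 0, 14, 0, 0, 0, 8, 12, 8, 0]
600 [0, 0, 0, 0, 0, 46, 66, 63, 52, 0, 0, 0, 0, 0, 0, 0, 0, 13, 14, 0, 0, 12, 12, 0, 0]
625 [0, 0, 0, 0, 0, 64, 66, 65, 49, 0, 0, 0, 0, 0, 0, 0, 0, 0, 11, 10, 13, 13, 0, 0, 0]
650 [0, 0, 15, 0, 0, 0, 63, 0, 0, 0, 0, 0, 0, 0, 0, 0, 0, 0, 0, 0, 0, 0, 0, 0, 15]
675 [0, 22, 28, 0, 0, 0, 0, 0, 12, 0, 0, 0, 0, 0, 0, 0, 0, 0, 0, 0, 0, 0, 0, 0, 0]
```

Call:
jog_arm(
  increments=[
    {"x":5,"y":-4,"z":1,"wx":-0.7},
    {"x":5,"y":-4,"z":1,"wx":-0.7},
    {"x":5,"y":-4,"z":1,"wx":-0.7},
    {"x":5,"y":-4,"z":1,"wx":-0.7},
    {"x":5,"y":-4,"z":1,"wx":-0.7},
    {"x":5,"y":-4,"z":1,"wx":-0.7},
  ],
)

```text
invalid input at $.increments[0]: expected keys x, y, z, wx, wy, wz, claw
```

```bash
python3 -c "
from h import *
log(); st()"
```

```text
clock 1.45
position [258.34  596.465 231.332]
eef_rot [-0.     0.203  0.979  0.   ]
ft_force [ 0.084 -0.142 -0.198]
opening 85.264
gripper_force 0.0
joint_positions [-1.228  0.628  0.038  1.517 -0.027  0.996 -0.02 ]
```

Call:
jog_arm(
  increments=[
    {"x":5,"y":-4,"z":3,"wx":0,"wy":0,"wz":-0.8,"claw":1},
    {"x":5,"y":-4,"z":3,"wx":0,"wy":0,"wz":-0.8,"claw":1},
    {"x":5,"y":-4,"z":3,"wx":0,"wy":0,"wz":-0.8,"claw":1},
    {"x":5,"y":-4,"z":3,"wx":0,"wy":0,"wz":-0.8,"claw":1},
    {"x":5,"y":-4,"z":3,"wx":0,"wy":0,"wz":-0.8,"claw":1},
    {"x":5,"y":-4,"z":3,"wx":0,"wy":0,"wz":-0.8,"claw":1},
  ],
)

```text
clock: 1.95
position: [388.8, 493.3, 308.9]
eef_rot: [0.002, 0.553, 0.833, 0.002]
ft_force: [0.0, 0.9, -0.4]
opening: 85.4
gripper_force: 0.0
```

```bash
python3 -c "
from h import *
log(); st()"
```

```text
clock 1.95
position [388.839 493.286 308.931]
eef_rot [0.002 0.553 0.833 0.002]
ft_force [ 0.007  0.877 -0.402]
opening 85.435
gripper_force 0.0
joint_positions [-1.106  0.535  0.259  1.489 -0.142  1.132 -0.424]
```

Call:
jog_arm(
  increments=[
    {"x":5,"y":-4,"z":1,"wx":-0.7,"wy":0,"wz":0,"claw":1},
    {"x":5,"y":-4,"z":1,"wx":-0.7,"wy":0,"wz":0,"claw":1},
    {"x":5,"y":-4,"z":1,"wx":-0.7,"wy":0,"wz":0,"claw":1},
    {"x":5,"y":-4,"z":1,"wx":-0.7,"wy":0,"wz":0,"claw":1},
    {"x":5,"y":-4,"z":1,"wx":-0.7,"wy":0,"wz":0,"claw":1},
    {"x":5,"y":-4,"z":1,"wx":-0.7,"wy":0,"wz":0,"claw":1},
  ],
)

```text
clock: 2.45
position: [509.6, 396.1, 330.3]
eef_rot: [0.189, 0.515, 0.785, -0.289]
ft_force: [-0.5, 0.9, -1.8]
opening: 85.5
gripper_force: 0.0
```

```bash
python3 -c "
from h import *
log(); st()"
```

```text
clock 2.45
position [509.591 396.064 330.259]
eef_rot [ 0.189  0.515  0.785 -0.289]
ft_force [-0.515  0.891 -1.751]
opening 85.542
gripper_force 0.0
joint_positions [-1.069  0.915  0.404  0.935  0.193  1.829 -0.32 ]
```

```bash
cat > kin.py <<'E'
import numpy as np, json, itertools
from scipy.optimize import least_squares
from scipy.spatial.transform import Rotation as R
LO=np.array([-3.06,-.37,-1.25,.18,-1.1,.23,-2.94]);HI=np.array([3.06,2.12,1.32,2.47,4.24,1.98,2.94])
def fk(q,s,p,full=False):
    by,ty,d,L1,L2,T,o2,o4,o6=p
    r=R.from_euler('z',by+s[0]*q[0]); x=np.array([0,0,d]); pts=[x]
    for a,sz,L,o in [(q[1],s[1]*q[2],L1,o2),(q[3],s[2]*q[4],L2,o4),(q[5],s[3]*q[6],T,o6)]:
        r=r*R.from_euler('y',a)*R.from_euler('z',sz); x=x+r.apply([0,0,L])+ (R.identity() if 0 else r*R.from_euler('z',-sz)).apply([0,o,0]); pts.append(x)
    r=r*R.from_euler('z',ty)
    return (x,r,pts) if full else (x,r)
def data():
    return [(np.array(a),np.array(b),R.from_quat(np.array(c)[[1,2,3,0]])) for a,b,c in map(json.loads,open('log.jsonl'))]
def fit(offs=False):
    D=data(); best=None
    for s in itertools.product([1,-1],repeat=4):
        for ty0 in (0,1.57,3.14,-1.57):
            def f(p):
                p=np.r_[p,np.zeros(9-len(p))]; e=[]
                for q,x,r in D:
                    X,Rr=fk(q,s,p); e+=list((X-x)/100)+list(3*(Rr*r.inv()).as_rotvec())
                return np.array(e)
            o=least_squares(f,[0,ty0,300,450,450,200]+([0,0,0] if offs else []))
            if best is None or o.cost<best[0]: best=(o.cost,s,np.r_[o.x,np.zeros(9-len(o.x))],o.fun)
    return best
E
python3 - <<'E'
from kin import *
for o in (False,True):
    b=fit(o); print(b[0],b[1],np.round(b[2],3)); print(np.round(b[3].reshape(-1,6),3))
E
```

```text
0.0040073668448156845 (-1, -1, -1, -1) [-4.10000e-02  1.53200e+00  3.45629e+02  5.42293e+02  3.94827e+02
  3.38135e+02  0.00000e+00  0.00000e+00  0.00000e+00]
[[-0.009  0.004  0.003  0.     0.    -0.007]
 [-0.009  0.004  0.003  0.    -0.    -0.007]
 [ 0.016  0.008 -0.007 -0.001 -0.    -0.007]
 [-0.021  0.001  0.001  0.002  0.075 -0.035]]
4.931909330225338e-24 (-1, -1, -1, -1) [-0.00000e+00  1.57100e+00  3.36200e+02  5.59098e+02  3.82139e+02
  3.49890e+02 -1.15000e+01 -1.62000e+01 -3.50000e-01]
[[-0. -0.  0.  0.  0. -0.]
 [-0. -0.  0. -0.  0. -0.]
 [ 0.  0. -0. -0.  0. -0.]
 [-0. -0.  0.  0.  0. -0.]]
```

```bash
cat >> kin.py <<'E'
S=(-1,-1,-1,-1)
try: PRM=np.load('prm.npy')
except Exception: PRM=fit(True)[2]; np.save('prm.npy',PRM)
def pose(gx,gy,gz,az,inv,off=19,tilt=0):
    z=np.array([np.cos(az)*np.cos(tilt),np.sin(az)*np.cos(tilt),-np.sin(tilt)]); x=np.array([0,0,1.])*(-1 if inv else 1); x=x-z*(x@z); x/=np.linalg.norm(x)
    return np.array([gx,gy,gz])+off*z, R.from_matrix(np.c_[x,np.cross(z,x),z])
def ik(X,r,q0,w=0.02):
    m=.06
    f=lambda q:(lambda a:np.r_[(a[0]-X)/100,2*(a[1]*r.inv()).as_rotvec(),w*.05*(q-q0)])(fk(q,S,PRM))
    q0c=np.clip(q0,LO+m+.001,HI-m-.001)
    o=least_squares(f,q0c,bounds=(LO+m,HI-m)); return o.x,np.abs(o.fun[:6]).max()
E
cat > s.py <<'E'
from kin import *
rng=np.random.default_rng(0)
for name,(gx,gy,gz) in dict(can=(516,-132,88),dish=(571,208,86),board=(470,40,104)).items():
  for az in np.radians([-120,-105,-90,-75,-60,-45,-30,0,30,60,90]):
    for flip in (0,1):
      best=None
      for k in range(14):
        q,e=ik(*pose(gx,gy,gz,az,flip),rng.uniform(LO,HI))
        if e<.01:
            mar=np.minimum(q-LO,HI-q).min()
            if best is None or mar>best[0]: best=(mar,q)
      if best: print(name,round(np.degrees(az)),'xdown' if flip else 'xup',round(best[0],2),np.round(best[1],2),'elbow',np.round(fk(best[1],S,PRM,True)[2][1]).astype(int))
E
time python3 s.py
```

```text
can -120 xup 0.48 [-0.63  1.54  0.74  1.37  0.32  1.5   2.34] elbow [459 320 351]
can -120 xdown 0.47 [-0.62  1.54  0.72  1.37  0.34  1.51 -0.82] elbow [461 316 355]
can -105 xup 0.66 [-0.69  1.46  0.58  1.58  0.59  1.31  2.11] elbow [437 343 396]
can -105 xdown 0.48 [-0.52  1.38  0.28  1.58  0.81  1.5  -1.24] elbow [483 261 444]
can -90 xup 0.62 [-0.84  1.5   0.66  1.8   0.72  1.02  1.97] elbow [380 408 378]
can -90 xdown 0.67 [-0.65  1.38  0.35  1.8   0.97  1.27 -1.4 ] elbow [444 323 442]
can -75 xup 0.46 [-0.76  1.42  0.4   2.01  1.21  1.1   1.48] elbow [407 374 421]
can -75 xdown 0.47 [-0.55  1.35  0.11  2.    1.33  1.42 -1.75] elbow [471 275 458]
can -60 xup 0.26 [-0.82  1.5   0.42  2.21  1.55  1.08  1.08] elbow [387 402 378]
can -60 xdown 0.27 [-0.41  1.4  -0.09  2.2   1.62  1.69 -2.02] elbow [509 211 432]
can -45 xup 0.09 [-0.4   1.51 -0.04  2.38  1.83  1.86  0.87] elbow [518 208 370]
can -45 xdown 0.09 [-0.39  1.51 -0.05  2.38  1.83  1.87 -2.27] elbow [520 203 370]
can 60 xup 0.38 [ 1.38  1.56 -0.87  1.79 -0.6   0.86  0.98] elbow [  96 -551  341]
can 60 xdown 0.2 [ 1.46  1.67
[... 2248 characters left out ...]
-0.81  1.32 -0.1   2.07  1.25  1.58  1.3 ] elbow [383 384 474]
board -60 xdown 0.39 [-1.    1.34  0.15  2.08  1.18  1.33 -1.76] elbow [306 450 466]
board -45 xup 0.1 [-0.67  1.42 -0.33  2.26  1.46  1.88  1.03] elbow [440 335 422]
board -45 xdown 0.2 [-1.13  1.43  0.24  2.27  1.42  1.21 -2.06] elbow [245 497 415]
board 60 xup 0.07 [ 1.39  1.79 -1.07  2.18 -0.6   0.3   1.1 ] elbow [  86 -540  217]
board 60 xdown 0.06 [ 1.3   1.66 -0.92  2.18 -1.04  0.45 -1.61] elbow [ 137 -540  284]
board 90 xup 0.21 [ 0.74  1.33 -0.35  1.8  -0.89  1.32  1.34] elbow [ 394 -374  470]
board 90 xdown 0.29 [ 0.81  1.36 -0.46  1.8  -0.81  1.24 -1.88] elbow [ 369 -402  456]
real	6m58.927s
user	6m55.647s
sys	0m0.187s
```

```bash
cat > plan.py <<'E'
from h import *
from kin import *
def cur():
    o=manip.get_obs(); return np.array(o['joint_positions']),np.array(o['position']),R.from_quat(np.array(o['eef_rot'])[[1,2,3,0]])
def rel(X,r):
    _,x0,r0=cur(); return np.round(np.r_[(X-x0)/25,(r*r0.inv()).as_rotvec()],2)
E
python3 - <<'E'
from plan import *
q0,_,_=cur()
qA=np.array([-0.7,1.2,.4,1.6,.9,1.25,-1.4])
az=np.radians(-85)
u=np.array([np.cos(az),np.sin(az)])
def at(x,y,z,b): return (x-b*u[0],y-b*u[1],z)
qA,e=ik(*pose(*at(516,-132,190,130),az,1),qA); print('A',np.round(qA,2),e)
for t in (.25,.5,.75,1):
    X,r,p=fk(q0+t*(qA-q0),S,PRM,True); print(t,rel(X,r),'tcp',np.round(X),'elbow',np.round(p[1]),'wrist',np.round(p[2]))
q=qA
for z,b in ((88,130),(88,60),(88,0)):
    q,e=ik(*pose(*at(516,-132,z,b),az,1),q); print(z,b,np.round(q,2),round(e,4))
E
```

```text
A [-0.86  1.19  0.33  1.83  0.88  1.42 -1.26] 6.766448956696536e-08
0.25 [ 0.86 -4.5  -2.51 -0.26 -0.13 -0.15] tcp [531. 283. 268.] elbow [254. 390. 646.] wrist [539. 571. 466.]
0.5 [ 1.03 -8.97 -4.12 -0.5  -0.26 -0.21] tcp [535. 172. 227.] elbow [286. 393. 614.] wrist [542. 499. 351.]
0.75 [  0.67 -13.08  -5.05  -0.7   -0.36  -0.18] tcp [526.  69. 204.] elbow [316. 392. 580.] wrist [520. 415. 257.]
1 [ -0.13 -16.7   -5.61  -0.83  -0.42  -0.1 ] tcp [506. -21. 190.] elbow [346. 386. 545.] wrist [475. 327. 190.]
88 130 [-0.85  1.37  0.3   1.73  0.84  1.38 -1.34] 0.0
88 60 [-0.77  1.38  0.35  1.81  0.93  1.27 -1.4 ] 0.0
88 0 [-0.71  1.4   0.39  1.87  1.02  1.19 -1.46] 0.0
```

Call:
jog_arm(
  increments=[
    {"x":0.43,"y":-1.5,"z":-1.2,"wx":-0.12,"wy":-0.06,"wz":-0.07,"claw":1},
    {"x":0.86,"y":-3,"z":-2,"wx":-0.2,"wy":-0.1,"wz":-0.12,"claw":1},
    {"x":0.9,"y":-4.5,"z":-2.5,"wx":-0.26,"wy":-0.13,"wz":-0.15,"claw":1},
    {"x":1,"y":-6,"z":-3.1,"wx":-0.34,"wy":-0.17,"wz":-0.17,"claw":1},
    {"x":1,"y":-7.5,"z":-3.6,"wx":-0.42,"wy":-0.22,"wz":-0.19,"claw":1},
    {"x":1.03,"y":-9,"z":-4.1,"wx":-0.5,"wy":-0.26,"wz":-0.21,"claw":1},
    {"x":0.9,"y":-10.5,"z":-4.5,"wx":-0.58,"wy":-0.3,"wz":-0.2,"claw":1},
    {"x":0.8,"y":-12,"z":-4.8,"wx":-0.65,"wy":-0.33,"wz":-0.19,"claw":1},
  ],
)

```text
clock: 3.12
position: [528.0, 95.3, 209.9]
eef_rot: [0.439, 0.537, 0.562, -0.451]
ft_force: [0.4, -0.5, -2.1]
opening: 85.7
gripper_force: 0.0
```

```bash
cat > st2.py <<'E'
from plan import *
import sys
# usage: x y z az_deg inv back [tilt]: prints relative move to that grasp pose and IK joints
def go(x,y,z,azd,inv,b):
    az=np.radians(azd); P=pose(x-b*np.cos(az),y-b*np.sin(az),z,az,inv); q,_,_=cur()
    qq,e=ik(*P,q); print((x,y,z,azd,inv,b),'rel',rel(*P),'q',np.round(qq,2),round(e,3))
if __name__=='__main__':
    log(); st()
    for a in sys.argv[1:]: go(*map(float,a.split(',')))
E
python3 st2.py 516,-132,190,-85,1,130 516,-132,88,-85,1,130
```

```text
clock 3.117
position [527.968  95.258 209.885]
eef_rot [ 0.439  0.537  0.562 -0.451]
ft_force [ 0.351 -0.513 -2.143]
opening 85.714
gripper_force 0.0
joint_positions [-1.081  1.176  0.655  1.559  0.48   1.405 -0.765]
(516.0, -132.0, 190.0, -85.0, 1.0, 130.0) rel [-0.87 -4.67 -0.8  -0.21 -0.05  0.07] q [-1.09  1.33  0.73  1.83  0.63  1.15 -0.99] 0.0
(516.0, -132.0, 88.0, -85.0, 1.0, 130.0) rel [-0.87 -4.67 -4.88 -0.21 -0.05  0.07] q [-1.07  1.5   0.68  1.74  0.55  1.12 -1.04] 0.0
```

Call:
jog_arm(
  increments=[
    {"x":-0.3,"y":-1.5,"z":-0.4,"wx":-0.07,"wy":-0.02,"wz":0.02,"claw":1},
    {"x":-0.6,"y":-3,"z":-0.8,"wx":-0.14,"wy":-0.04,"wz":0.05,"claw":1},
    {"x":-0.87,"y":-4.67,"z":-1.6,"wx":-0.21,"wy":-0.05,"wz":0.07,"claw":1},
    {"x":-0.87,"y":-4.67,"z":-2.6,"wx":-0.21,"wy":-0.05,"wz":0.07,"claw":1},
    {"x":-0.87,"y":-4.67,"z":-3.7,"wx":-0.21,"wy":-0.05,"wz":0.07,"claw":1},
    {"x":-0.87,"y":-4.67,"z":-4.88,"wx":-0.21,"wy":-0.05,"wz":0.07,"claw":1},
    {"x":-0.87,"y":-4.67,"z":-4.88,"wx":-0.21,"wy":-0.05,"wz":0.07,"claw":1},
  ],
)

```text
clock: 3.7
position: [505.6, -20.1, 82.6]
eef_rot: [0.519, 0.479, 0.522, -0.479]
ft_force: [0.8, 0.8, -0.4]
opening: 85.9
gripper_force: 0.0
```

```bash
python3 st2.py 516,-132,88,-85,1,0; python3 - <<'E'
from h import *
a,_=cams.read_camera('side'); b,_=cams.read_camera('wrist'); s,_=cams.read_camera('scene')
im=np.hstack([a[100:384,100:500],b[50:334,50:450]])
cv2.imwrite('pics/c1.png',im[:,:,::-1].copy())
for c in ('wrist','side','scene'):
  for n in ('spray_can','can_cap'): print(c,n,[(np.round(x['location']),round(x['p'],2)) for x in cams.tip_of(c,n)[:1]])
E
```

```text
clock 3.7
position [505.624 -20.129  82.648]
eef_rot [ 0.519  0.479  0.522 -0.479]
ft_force [ 0.846  0.847 -0.393]
opening 85.93
gripper_force 0.0
joint_positions [-1.062  1.502  0.661  1.726  0.551  1.133 -1.052]
(516.0, -132.0, 88.0, -85.0, 1.0, 0.0) rel [ 0.48 -5.23  0.21 -0.   -0.    0.  ] q [-0.94  1.56  0.77  1.87  0.69  0.86 -1.16] 0.0
wrist spray_can []
wrist can_cap [(array([ 522., -127.,  170.]), 0.79)]
side spray_can [(array([ 519., -130.,    2.]), 0.72)]
side can_cap [(array([ 517., -132.,  170.]), 0.76)]
scene spray_can [(array([ 662., -336.,   -0.]), 0.65)]
scene can_cap [(array([ 516., -132.,  168.]), 0.82)]
```

View pics/c1.png

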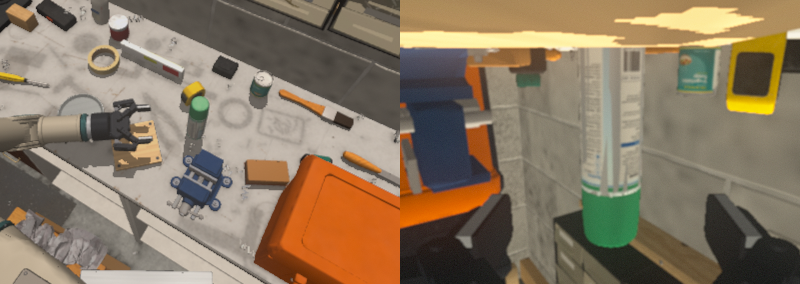

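The composite shows the can at wrist px (612,150), midway between the two fingers at (485,230) and (735,230). The gripper is level above the board. I'll advance and grip.

Call:
jog_arm(
  increments=[
    {"x":0.1,"y":-1.2,"z":0.2,"wx":0,"wy":0,"wz":0,"claw":1},
    {"x":0.22,"y":-2.4,"z":0.2,"wx":0,"wy":0,"wz":0,"claw":1},
    {"x":0.33,"y":-3.6,"z":0.2,"wx":0,"wy":0,"wz":0,"claw":1},
    {"x":0.42,"y":-4.6,"z":0.2,"wx":0,"wy":0,"wz":0,"claw":1},
    {"x":0.48,"y":-5.2,"z":0.2,"wx":0,"wy":0,"wz":0,"claw":1},
    {"x":0.48,"y":-5.2,"z":0.2,"wx":0,"wy":0,"wz":0,"claw":1},
  ],
)

```text
clock: 4.65
position: [517.2, -153.6, 96.3]
eef_rot: [0.521, 0.481, 0.517, -0.48]
ft_force: [0.7, 0.1, -0.5]
opening: 85.4
gripper_force: 0.0
```

```bash
python3 st2.py; python3 - <<'E'
from plan import *
q,x,r=cur(); Rm=r.as_matrix(); w,d=cams.read_camera('wrist'); print('wrist'); 
for c in ('wrist','side','scene'):
  if c!='wrist': cams.read_camera(c)
  for n in ('spray_can','can_cap'): print(c,n,[(np.round((np.array(y['location'])-x)@Rm),round(y['p'],2)) for y in cams.tip_of(c,n)[:1]])
E
```

```text
clock 4.65
position [ 517.162 -153.646   96.285]
eef_rot [ 0.521  0.481  0.517 -0.48 ]
ft_force [ 0.653  0.084 -0.484]
opening 85.419
gripper_force 0.0
joint_positions [-0.932  1.552  0.772  1.877  0.689  0.862 -1.15 ]
wrist
wrist spray_can [(array([ 98.,   4., -20.]), 0.62)]
wrist can_cap []
side spray_can [(array([ 95.,   4., -27.]), 0.59)]
side can_cap [(array([-77.,   3., -21.]), 0.91)]
scene spray_can [(array([ 97.,   2., -18.]), 0.77)]
scene can_cap [(array([-72.,   2., -20.]), 0.94)]
```

Call:
jog_arm(
  increments=[
    {"x":0.1,"y":0,"z":-0.35,"wx":0,"wy":0,"wz":0,"claw":1},
    {"x":0.1,"y":0,"z":-0.35,"wx":0,"wy":0,"wz":0,"claw":0.4},
    {"x":0.1,"y":0,"z":-0.35,"wx":0,"wy":0,"wz":0,"claw":0.3},
    {"x":0.1,"y":0,"z":-0.35,"wx":0,"wy":0,"wz":0,"claw":0.2},
    {"x":0.1,"y":0,"z":-0.35,"wx":0,"wy":0,"wz":0,"claw":0.2},
    {"x":0.1,"y":0,"z":-0.35,"wx":0,"wy":0,"wz":0,"claw":0.2},
    {"x":0.1,"y":0,"z":-0.35,"wx":0,"wy":0,"wz":0,"claw":0.2},
  ],
  squeeze=50,
)

```text
clock: 5.68
position: [520.9, -150.3, 85.5]
eef_rot: [0.521, 0.48, 0.519, -0.478]
ft_force: [-0.5, -0.3, -0.4]
opening: 47.7
gripper_force: 56.3
```

```bash
python3 st2.py
```

```text
clock 5.683
position [ 520.93  -150.344   85.498]
eef_rot [ 0.521  0.48   0.519 -0.478]
ft_force [-0.517 -0.329 -0.379]
opening 47.722
gripper_force 56.287
joint_positions [-0.931  1.564  0.762  1.857  0.682  0.869 -1.151]
```

```bash
cat > carry.py <<'E'
from plan import *
def savegrasp(base,Rcan):
    q,X,r=cur(); np.savez('g.npz',C=(Rcan.inv()*r).as_matrix(),p=r.inv().apply(np.array(base)-X))
def tgt(base,az,phi):
    """tool pose so the can's base centre is at base, tool azimuth az (rad), can rolled by phi about the tool axis"""
    g=np.load('g.npz'); C=R.from_matrix(g['C']); a0=np.array(C.as_matrix()[:,2]); az0=np.arctan2(a0[1],a0[0])
    Rc=R.from_euler('z',az-az0); ax=Rc.apply([a0[0],a0[1],0]); ax/=np.linalg.norm(ax)
    r=R.from_rotvec(ax*phi)*Rc*C; return np.array(base)-r.apply(g['p']),r
def mid(c,az,phi): # can-middle c (85.5 mm up the can) -> base
    a=np.array([np.cos(az),np.sin(az),0]); return np.array(c)-85.5*R.from_rotvec(a*phi).apply([0,0,1])
def path(ws,n=8,rows=True):
    """ws: list of (can-mid xyz, az deg, phi) reached one row each; prints rows relative to now"""
    q,_,_=cur()
    for k,(c,azd,phi) in enumerate(ws):
        X,r=tgt(mid(c,np.radians(azd),phi),np.radians(azd),phi); q,e=ik(X,r,q); v=rel(X,r)
        print(k,v.tolist(),'q',np.round(q,2),'ERR' if e>.01 else '')
E
python3 - <<'E'
from carry import *
savegrasp([517.5,-132,0],R.identity())
g=np.load('g.npz'); print(np.round(g['C'],3),np.round(g['p'],1))
C0=np.array([517.5,-132,85.5]);C1=np.array([571,208,180.])
az0=np.degrees(np.arctan2(g['C'][1,2],g['C'][0,2])); print(az0)
for s in (1,-1):
    path([(C0+[0,0,120],az0,0)]+[(C0+[0,0,120]+t*(C1-C0-[0,0,120]),az0+t*(-50-az0),s*np.pi*t) for t in np.linspace(.2,1,5)])
E
```

```text
[[ 0.004  0.997  0.082]
 [ 0.     0.082 -0.997]
 [-1.     0.004  0.   ]] [ 85.5  -2.3 -18.6]
-85.32459256659291
0 [0.0, 0.0, 4.8, -0.0, 0.0, -0.0] q [-0.96  1.37  0.86  1.97  0.77  0.86 -1.07] 
1 [0.5, 2.74, 4.64, 0.09, -0.62, 0.12] q [-1.16  1.48  1.01  1.97  0.58  0.75 -1.51] 
2 [0.98, 5.48, 4.47, 0.26, -1.23, 0.21] q [-1.32  1.59  1.14  1.95  0.35  0.68 -1.91] 
3 [1.45, 8.22, 4.26, 0.5, -1.83, 0.25] q [-1.45  1.69  1.26  1.92  0.12  0.65 -2.31] 
4 [1.93, 10.96, 4.03, 0.81, -2.39, 0.2] q [-1.53  1.67  1.26  1.87  0.11  0.67 -2.88] ERR
5 [2.42, 13.72, 3.78, 1.19, -2.91, -0.0] q [-1.59  1.49  1.26  2.03 -0.29  0.29 -2.88] ERR
0 [0.0, 0.0, 4.8, -0.0, 0.0, -0.0] q [-0.96  1.37  0.86  1.97  0.77  0.86 -1.07] 
1 [0.5, 2.74, 4.55, -0.09, 0.62, 0.12] q [-1.01  1.3   0.71  1.97  0.89  0.99 -0.57] 
2 [0.98, 5.48, 4.32, -0.26, 1.23, 0.21] q [-1.05  1.25  0.56  1.94  0.98  1.12 -0.03] 
3 [1.45, 8.22, 4.11, -0.5, 1.83, 0.25] q [-1.07  1.21  0.43  1.91  1.06  1.24  0.55] 
4 [1.93, 10.96, 3.94, -0.81, 2.39, 0.2] q [-1.09  1.19  0.33  1.86  1.13  1.34  1.16] 
5 [2.42, 13.72, 3.78, 1.19, -2.91, 0.0] q [-1.11  1.19  0.24  1.8   1.21  1.41  1.79]
```

Call:
jog_arm(
  increments=[
    {"x":0,"y":0,"z":0.3,"wx":0,"wy":0,"wz":0,"claw":0.2},
    {"x":0,"y":0,"z":0.8,"wx":0,"wy":0,"wz":0,"claw":0.2},
    {"x":0,"y":0,"z":1.5,"wx":0,"wy":0,"wz":0,"claw":0.2},
    {"x":0,"y":0,"z":2.3,"wx":0,"wy":0,"wz":0,"claw":0.2},
    {"x":0,"y":0,"z":3.2,"wx":0,"wy":0,"wz":0,"claw":0.2},
    {"x":0,"y":0,"z":4,"wx":0,"wy":0,"wz":0,"claw":0.2},
    {"x":0,"y":0,"z":4.6,"wx":0,"wy":0,"wz":0,"claw":0.2},
    {"x":0,"y":0,"z":4.8,"wx":0,"wy":0,"wz":0,"claw":0.2},
  ],
)

```text
clock: 6.35
position: [520.8, -150.6, 208.8]
eef_rot: [0.522, 0.481, 0.518, -0.478]
ft_force: [-0.5, 0.4, -2.1]
opening: 48.1
gripper_force: 56.3
```

```bash
cat > leg1.py <<'E'
from carry import *
import sys
C0=np.array([517.5,-132,205.5]);C1=np.array([571,208,180.])
o=manip.get_obs(); print(o['opening'],o['gripper_force'],np.round(o['ft_force'],1),np.round(o['position'],1),np.round(o['joint_positions'],2))
path([(C0+t*(C1-C0),-85.32+t*(-50+85.32),-np.pi*t) for t in map(float,sys.argv[1:])])
E
python3 leg1.py .05 .15 .23 .4 .46
```

```text
48.07911968266777 56.288343593187165 [-0.5  0.4 -2.1] [ 520.8 -150.6  208.8] [-0.96  1.37  0.87  1.97  0.77  0.86 -1.06]
0 [0.13, 0.7, -0.19, -0.01, 0.16, 0.03] q [-0.97  1.35  0.82  1.97  0.81  0.9  -0.95] 
1 [0.39, 2.07, -0.32, -0.06, 0.47, 0.09] q [-1.    1.31  0.74  1.97  0.87  0.96 -0.7 ] 
2 [0.58, 3.16, -0.42, -0.11, 0.72, 0.14] q [-1.01  1.29  0.68  1.96  0.91  1.02 -0.5 ] 
3 [0.99, 5.49, -0.61, -0.26, 1.24, 0.21] q [-1.04  1.24  0.55  1.94  0.99  1.13 -0.03] 
4 [1.13, 6.31, -0.68, -0.32, 1.42, 0.23] q [-1.05  1.23  0.51  1.93  1.01  1.17  0.14]
```

Call:
jog_arm(
  increments=[
    {"x":0.07,"y":0.35,"z":-0.1,"wx":0,"wy":0.08,"wz":0.01,"claw":0.2},
    {"x":0.18,"y":0.9,"z":-0.2,"wx":-0.02,"wy":0.2,"wz":0.04,"claw":0.2},
    {"x":0.28,"y":1.5,"z":-0.26,"wx":-0.04,"wy":0.32,"wz":0.06,"claw":0.2},
    {"x":0.39,"y":2.07,"z":-0.32,"wx":-0.06,"wy":0.44,"wz":0.09,"claw":0.2},
    {"x":0.49,"y":2.6,"z":-0.37,"wx":-0.08,"wy":0.56,"wz":0.11,"claw":0.2},
    {"x":0.58,"y":3.1,"z":-0.42,"wx":-0.11,"wy":0.68,"wz":0.13,"claw":0.2},
    {"x":0.68,"y":3.6,"z":-0.45,"wx":-0.14,"wy":0.8,"wz":0.15,"claw":0.2},
    {"x":0.75,"y":4.1,"z":-0.5,"wx":-0.16,"wy":0.91,"wz":0.17,"claw":0.2},
  ],
)

```text
clock: 7.02
position: [539.9, -46.9, 191.9]
eef_rot: [0.312, 0.133, 0.695, -0.635]
ft_force: [0.5, -0.2, -3.3]
opening: 48.2
gripper_force: 56.2
```

```bash
python3 leg1.py .38 .46 .54 .59
```

```text
48.210328646608055 56.23832512908848 [ 0.5 -0.2 -3.3] [539.9 -46.9 191.9] [-1.02  1.27  0.61  1.95  0.95  1.07 -0.33]
0 [0.17, 1.07, 0.08, -0.08, 0.25, 0.05] q [-1.03  1.24  0.55  1.95  0.99  1.13 -0.1 ] 
1 [0.36, 2.16, -0.0, -0.16, 0.49, 0.1] q [-1.04  1.23  0.5   1.93  1.02  1.18  0.13] 
2 [0.55, 3.26, -0.08, -0.26, 0.72, 0.14] q [-1.05  1.21  0.45  1.92  1.05  1.22  0.36] 
3 [0.67, 3.94, -0.13, -0.32, 0.87, 0.17] q [-1.05  1.21  0.41  1.91  1.07  1.25  0.51]
```

Call:
jog_arm(
  increments=[
    {"x":0.1,"y":0.5,"z":0.05,"wx":-0.04,"wy":0.12,"wz":0.03,"claw":0.2},
    {"x":0.17,"y":1.07,"z":0.08,"wx":-0.08,"wy":0.25,"wz":0.05,"claw":0.2},
    {"x":0.26,"y":1.6,"z":0.04,"wx":-0.12,"wy":0.36,"wz":0.08,"claw":0.2},
    {"x":0.36,"y":2.1,"z":0,"wx":-0.16,"wy":0.48,"wz":0.1,"claw":0.2},
    {"x":0.45,"y":2.7,"z":-0.04,"wx":-0.2,"wy":0.6,"wz":0.12,"claw":0.2},
    {"x":0.55,"y":3.2,"z":-0.08,"wx":-0.25,"wy":0.71,"wz":0.14,"claw":0.2},
    {"x":0.62,"y":3.6,"z":-0.1,"wx":-0.29,"wy":0.8,"wz":0.15,"claw":0.2},
    {"x":0.67,"y":3.94,"z":-0.13,"wx":-0.32,"wy":0.87,"wz":0.17,"claw":0.2},
  ],
)

```text
clock: 7.68
position: [556.9, 51.8, 188.7]
eef_rot: [-0.06, 0.253, -0.662, 0.703]
ft_force: [-0.6, 0.0, -2.4]
opening: 47.6
gripper_force: 56.2
```

```bash
python3 leg1.py .67 .75 .82 .88
```

```text
47.637835550302384 56.1922138533555 [-0.6  0.  -2.4] [556.9  51.8 188.7] [-1.05  1.2   0.41  1.91  1.08  1.26  0.5 ]
0 [0.18, 1.09, -0.08, -0.12, 0.22, 0.05] q [-1.06  1.2   0.36  1.89  1.1   1.3   0.75] 
1 [0.37, 2.18, -0.15, -0.24, 0.44, 0.09] q [-1.07  1.19  0.32  1.87  1.13  1.34  0.99] 
2 [0.54, 3.15, -0.21, -0.36, 0.63, 0.13] q [-1.07  1.19  0.28  1.85  1.16  1.37  1.21] 
3 [0.68, 3.97, -0.25, -0.47, 0.78, 0.16] q [-1.08  1.18  0.25  1.84  1.18  1.4   1.4 ]
```

Call:
jog_arm(
  increments=[
    {"x":0.1,"y":0.55,"z":-0.04,"wx":-0.06,"wy":0.11,"wz":0.02,"claw":0.2},
    {"x":0.18,"y":1.1,"z":-0.08,"wx":-0.12,"wy":0.22,"wz":0.05,"claw":0.2},
    {"x":0.28,"y":1.6,"z":-0.11,"wx":-0.18,"wy":0.33,"wz":0.07,"claw":0.2},
    {"x":0.37,"y":2.2,"z":-0.15,"wx":-0.24,"wy":0.44,"wz":0.09,"claw":0.2},
    {"x":0.46,"y":2.7,"z":-0.18,"wx":-0.3,"wy":0.53,"wz":0.11,"claw":0.2},
    {"x":0.54,"y":3.1,"z":-0.21,"wx":-0.36,"wy":0.63,"wz":0.13,"claw":0.2},
    {"x":0.61,"y":3.6,"z":-0.23,"wx":-0.42,"wy":0.71,"wz":0.15,"claw":0.2},
    {"x":0.68,"y":3.97,"z":-0.25,"wx":-0.47,"wy":0.78,"wz":0.16,"claw":0.2},
  ],
)

```text
clock: 8.35
position: [573.5, 150.8, 182.8]
eef_rot: [0.198, 0.555, -0.436, 0.68]
ft_force: [-0.0, -0.4, -3.1]
opening: 47.7
gripper_force: 56.2
```

```bash
python3 leg1.py .94 1
```

```text
47.69711395114495 56.20542591859703 [-0.  -0.4 -3.1] [573.5 150.8 182.8] [-1.07  1.18  0.25  1.84  1.18  1.41  1.39]
0 [0.17, 0.84, -0.06, -0.11, 0.15, 0.04] q [-1.08  1.18  0.22  1.82  1.21  1.43  1.59] 
1 [0.32, 1.67, -0.11, -0.23, 0.3, 0.07] q [-1.08  1.18  0.2   1.8   1.23  1.45  1.78]
```

Call:
jog_arm(
  increments=[
    {"x":0.1,"y":0.5,"z":-0.04,"wx":-0.06,"wy":0.09,"wz":0.02,"claw":0.2},
    {"x":0.2,"y":1.05,"z":-0.08,"wx":-0.14,"wy":0.19,"wz":0.05,"claw":0.2},
    {"x":0.28,"y":1.45,"z":-0.1,"wx":-0.2,"wy":0.26,"wz":0.06,"claw":0.2},
    {"x":0.32,"y":1.67,"z":-0.11,"wx":-0.23,"wy":0.3,"wz":0.07,"claw":0.2},
    {"x":0.32,"y":1.67,"z":-0.11,"wx":-0.23,"wy":0.3,"wz":0.07,"claw":0.2},
    {"x":0.32,"y":1.67,"z":-0.11,"wx":-0.23,"wy":0.3,"wz":0.07,"claw":0.2},
  ],
)

```text
clock: 8.85
position: [581.4, 191.5, 180.4]
eef_rot: [0.298, 0.637, -0.303, 0.643]
ft_force: [-0.6, -0.1, -2.6]
opening: 47.8
gripper_force: 56.3
```

```bash
cat > leg2.py <<'E'
from carry import *
import sys
o=manip.get_obs(); print(o['opening'],o['gripper_force'],np.round(o['ft_force'],1),np.round(o['position'],1),np.round(o['joint_positions'],2))
path([(np.array([571,208,float(z)]),-50,-np.pi) for z in sys.argv[1:]])
E
python3 leg2.py 180 95 89 87
python3 - <<'E'
from h import *
a,da=cams.read_camera('side')
for n in ('spray_can','can_cap','dish'): print(n,[(np.round(x['location']),round(x['p'],2)) for x in cams.tip_of('side',n)[:1]])
r=cams.silhouettes('side','spray_can')
if r: P=cloud('side',r[0]['mask'],da); P=P[P[:,2]>60]; print(np.round(np.percentile(P,[2,50,98],axis=0)))
b,_=cams.read_camera('scene')
for n in ('spray_can','can_cap','dish'): print(n,[(np.round(x['location']),round(x['p'],2)) for x in cams.tip_of('scene',n)[:1]])
cv2.imwrite('pics/c2.png',np.hstack([a[80:330,60:360],b[80:330,100:400]])[:,:,::-1].copy())
E
```

```text
47.759925975415236 56.270668415527325 [-0.6 -0.1 -2.6] [581.4 191.5 180.4] [-1.08  1.18  0.19  1.8   1.23  1.46  1.77]
0 [0.0, 0.04, -0.01, -0.0, 0.01, 0.01] q [-1.08  1.18  0.19  1.8   1.23  1.45  1.78] 
1 [0.0, 0.04, -3.41, -0.0, 0.01, 0.01] q [-1.07  1.33  0.18  1.72  1.22  1.44  1.71] 
2 [0.0, 0.04, -3.65, -0.0, 0.01, 0.01] q [-1.07  1.34  0.18  1.71  1.22  1.44  1.71] 
3 [0.0, 0.04, -3.73, -0.0, 0.01, 0.01] q [-1.07  1.35  0.18  1.71  1.22  1.44  1.7 ] 
spray_can [(array([571., 210., 266.]), 0.84)]
can_cap [(array([570., 204.,  94.]), 0.6)]
dish [(array([571., 213.,   4.]), 0.95)]
spray_can [(array([571., 204., 267.]), 0.67)]
can_cap [(array([568., 206.,  92.]), 0.74)]
dish [(array([571., 210.,   2.]), 0.81)]
```

View pics/c2.png

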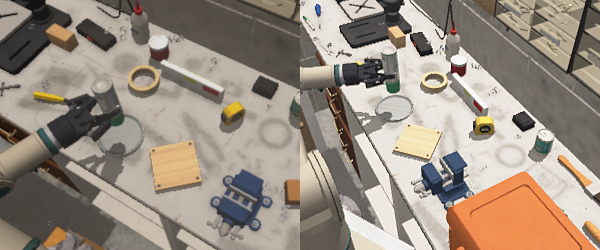

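The side view at left shows the can upside down at px (103,100), with its cap over the dish at (120,133). The scene view agrees, so I'll lower it.

Call:
jog_arm(
  increments=[
    {"x":0,"y":0.04,"z":-0.6,"wx":0,"wy":0.01,"wz":0,"claw":0.2},
    {"x":0,"y":0.04,"z":-1.4,"wx":0,"wy":0.01,"wz":0,"claw":0.2},
    {"x":0,"y":0.04,"z":-2.2,"wx":0,"wy":0.01,"wz":0,"claw":0.2},
    {"x":0,"y":0.04,"z":-2.8,"wx":0,"wy":0.01,"wz":0,"claw":0.2},
    {"x":0,"y":0.04,"z":-3.1,"wx":0,"wy":0.01,"wz":0,"claw":0.2},
    {"x":0,"y":0.04,"z":-3.3,"wx":0,"wy":0.01,"wz":0,"claw":0.2},
    {"x":0,"y":0.04,"z":-3.4,"wx":0,"wy":0.01,"wz":0,"claw":0.2},
    {"x":0,"y":0.04,"z":-3.4,"wx":0,"wy":0.01,"wz":0,"claw":0.2},
  ],
)

```text
clock: 9.97
position: [581.7, 192.7, 95.6]
eef_rot: [0.3, 0.64, -0.302, 0.64]
ft_force: [0.1, -0.3, -2.0]
opening: 47.9
gripper_force: 56.2
```

```bash
python3 leg2.py 88.5 87
```

```text
47.86423111059417 56.239090097369626 [ 0.1 -0.3 -2. ] [581.7 192.7  95.6] [-1.07  1.33  0.18  1.72  1.22  1.44  1.72]
0 [-0.01, -0.0, -0.28, -0.0, -0.0, 0.01] q [-1.07  1.35  0.18  1.71  1.22  1.44  1.71] 
1 [-0.01, -0.0, -0.34, -0.0, -0.0, 0.01] q [-1.07  1.35  0.18  1.71  1.22  1.44  1.7 ]
```

Call:
jog_arm(
  increments=[
    {"x":0,"y":0,"z":-0.07,"wx":0,"wy":0,"wz":0,"claw":0.2},
    {"x":0,"y":0,"z":-0.14,"wx":0,"wy":0,"wz":0,"claw":0.2},
    {"x":0,"y":0,"z":-0.2,"wx":0,"wy":0,"wz":0,"claw":0.2},
    {"x":0,"y":0,"z":-0.24,"wx":0,"wy":0,"wz":0,"claw":0.2},
    {"x":0,"y":0,"z":-0.27,"wx":0,"wy":0,"wz":0,"claw":0.2},
    {"x":0,"y":0,"z":-0.27,"wx":0,"wy":0,"wz":0,"claw":0.2},
  ],
)

```text
clock: 10.47
position: [581.7, 192.8, 89.7]
eef_rot: [0.3, 0.64, -0.302, 0.64]
ft_force: [1.0, 0.9, -0.7]
opening: 48.0
gripper_force: 56.3
```

Call:
jog_arm(
  increments=[
    {"x":0,"y":0,"z":-0.02,"wx":0,"wy":0,"wz":0,"claw":0.2},
    {"x":0,"y":0,"z":-0.04,"wx":0,"wy":0,"wz":0,"claw":0.2},
    {"x":0,"y":0,"z":-0.06,"wx":0,"wy":0,"wz":0,"claw":0.2},
    {"x":0,"y":0,"z":-0.06,"wx":0,"wy":0,"wz":0,"claw":0.2},
    {"x":0,"y":0,"z":-0.06,"wx":0,"wy":0,"wz":0,"claw":0.2},
  ],
)

```text
clock: 10.88
position: [581.8, 192.5, 89.7]
eef_rot: [0.3, 0.639, -0.301, 0.641]
ft_force: [-2.0, 0.9, 5.7]
opening: 48.0
gripper_force: 56.4
```

Call:
jog_arm(
  increments=[
    {"x":0,"y":0,"z":0,"wx":0,"wy":0,"wz":0,"claw":0.6},
    {"x":0,"y":0,"z":0,"wx":0,"wy":0,"wz":0,"claw":0.65},
    {"x":0,"y":0,"z":0,"wx":0,"wy":0,"wz":0,"claw":0.75},
    {"x":0,"y":0,"z":0,"wx":0,"wy":0,"wz":0,"claw":0.9},
    {"x":0,"y":0,"z":0,"wx":0,"wy":0,"wz":0,"claw":1},
    {"x":0,"y":0,"z":0,"wx":0,"wy":0,"wz":0,"claw":1},
    {"x":0,"y":0,"z":0,"wx":0,"wy":0,"wz":0,"claw":1},
    {"x":0,"y":0,"z":0,"wx":0,"wy":0,"wz":0,"claw":1},
  ],
)

```text
clock: 11.55
position: [581.6, 192.7, 87.5]
eef_rot: [0.3, 0.641, -0.302, 0.64]
ft_force: [0.0, 0.9, -0.4]
opening: 85.6
gripper_force: 0.0
```

Call:
jog_arm(
  increments=[
    {"x":0,"y":0,"z":0,"wx":0,"wy":0,"wz":0,"claw":1},
    {"x":0,"y":0,"z":0,"wx":0,"wy":0,"wz":0,"claw":1},
    {"x":0,"y":0,"z":0,"wx":0,"wy":0,"wz":0,"claw":1},
    {"x":0,"y":0,"z":0,"wx":0,"wy":0,"wz":0,"claw":1},
    {"x":0,"y":0,"z":0,"wx":0,"wy":0,"wz":0,"claw":1},
    {"x":0,"y":0,"z":0,"wx":0,"wy":0,"wz":0,"claw":1},
    {"x":0,"y":0,"z":0,"wx":0,"wy":0,"wz":0,"claw":1},
    {"x":0,"y":0,"z":0,"wx":0,"wy":0,"wz":0,"claw":1},
  ],
)

```text
clock: 12.22
position: [581.6, 192.7, 87.6]
eef_rot: [0.3, 0.64, -0.302, 0.64]
ft_force: [0.1, 0.5, 0.7]
opening: 85.8
gripper_force: 0.0
```

```bash
python3 - <<'E'
from plan import *
st(); q,x,r=cur()
pp=[]
for c in ('side','scene','wrist'):
  im,d=cams.read_camera(c); pp.append(im)
  for n in ('spray_can','can_cap'):
    for y in cams.tip_of(c,n)[:1]: print(c,n,np.round(y['location']),round(y['p'],2),'tool',np.round(r.inv().apply(np.array(y['location'])-x)))
cv2.imwrite('pics/c3.png',np.hstack([pp[0][80:330,60:310],pp[1][80:330,100:350],pp[2][60:310,130:380]])[:,:,::-1].copy())
E
```

```text
clock 12.217
position [581.595 192.684  87.58 ]
eef_rot [ 0.3    0.64  -0.302  0.64 ]
ft_force [0.075 0.483 0.736]
opening 85.751
gripper_force 0.0
joint_positions [-1.072  1.346  0.175  1.707  1.214  1.439  1.712]
side spray_can [570. 208. 177.] 0.71 tool [ 89.  -1. -19.]
side can_cap [571. 207.   5.] 0.69 tool [-82.  -1. -17.]
scene spray_can [569. 203. 174.] 0.95 tool [ 87.   3. -16.]
scene can_cap [568. 204.   3.] 0.77 tool [-85.   3. -17.]
wrist spray_can [570. 208. 173.] 0.63 tool [ 85.  -1. -19.]
```

View pics/c3.png

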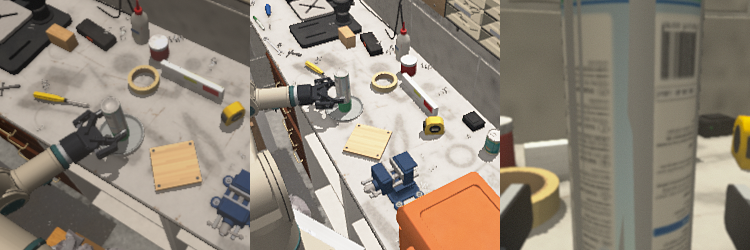

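The can stands alone, upside down in the dish: side crop px (115,120), scene crop (342,90), and upright in the wrist view. The fingers are clear of it. I'll wait a bit more, then regrip.

Call:
jog_arm(
  increments=[
    {"x":0,"y":0,"z":0,"wx":0,"wy":0,"wz":0,"claw":1},
    {"x":0,"y":0,"z":0,"wx":0,"wy":0,"wz":0,"claw":1},
    {"x":0,"y":0,"z":0,"wx":0,"wy":0,"wz":0,"claw":1},
    {"x":0,"y":0,"z":0,"wx":0,"wy":0,"wz":0,"claw":1},
    {"x":0,"y":0,"z":0,"wx":0,"wy":0,"wz":0,"claw":1},
    {"x":0,"y":0,"z":0,"wx":0,"wy":0,"wz":0,"claw":1},
  ],
)

```text
clock: 13.17
position: [581.6, 192.7, 87.6]
eef_rot: [0.299, 0.641, -0.302, 0.64]
ft_force: [0.1, 0.1, -0.3]
opening: 85.5
gripper_force: 0.0
```

Call:
jog_arm(
  increments=[
    {"x":0,"y":0,"z":0,"wx":0,"wy":0,"wz":0,"claw":0.7},
    {"x":0,"y":0,"z":0,"wx":0,"wy":0,"wz":0,"claw":0.6},
    {"x":0,"y":0,"z":0,"wx":0,"wy":0,"wz":0,"claw":0.5},
    {"x":0,"y":0,"z":0,"wx":0,"wy":0,"wz":0,"claw":0.3},
    {"x":0,"y":0,"z":0,"wx":0,"wy":0,"wz":0,"claw":0.2},
    {"x":0,"y":0,"z":0,"wx":0,"wy":0,"wz":0,"claw":0.2},
    {"x":0,"y":0,"z":0,"wx":0,"wy":0,"wz":0,"claw":0.2},
    {"x":0,"y":0,"z":0,"wx":0,"wy":0,"wz":0,"claw":0.2},
  ],
  squeeze=50,
)

```text
clock: 13.83
position: [581.6, 192.7, 87.6]
eef_rot: [0.3, 0.64, -0.302, 0.64]
ft_force: [-0.8, 0.4, -0.5]
opening: 47.7
gripper_force: 57.3
```

Call:
jog_arm(
  increments=[
    {"x":0,"y":0,"z":0.3,"wx":0,"wy":0,"wz":0,"claw":0.2},
    {"x":0,"y":0,"z":0.8,"wx":0,"wy":0,"wz":0,"claw":0.2},
    {"x":0,"y":0,"z":1.4,"wx":0,"wy":0,"wz":0,"claw":0.2},
    {"x":0,"y":0,"z":2.1,"wx":0,"wy":0,"wz":0,"claw":0.2},
    {"x":0,"y":0,"z":2.8,"wx":0,"wy":0,"wz":0,"claw":0.2},
    {"x":0,"y":0,"z":3.4,"wx":0,"wy":0,"wz":0,"claw":0.2},
    {"x":0,"y":0,"z":3.8,"wx":0,"wy":0,"wz":0,"claw":0.2},
    {"x":0,"y":0,"z":4,"wx":0,"wy":0,"wz":0,"claw":0.2},
  ],
)

```text
clock: 14.5
position: [581.8, 192.8, 189.6]
eef_rot: [0.299, 0.64, -0.302, 0.64]
ft_force: [-0.1, -0.1, -2.4]
opening: 47.7
gripper_force: 57.3
```

```bash
cat > leg3.py <<'E'
from carry import *
import sys
q,X,r=cur()
if sys.argv[1]=='save':
    # lifted straight; the can is inverted: base is 171-(87.6-3)=86.4 mm above the tool along world z
    t=r.apply([0,0,1]); b=X-18.6*t; b[2]=X[2]+86.4; az=np.arctan2(t[1],t[0])
    Ri=R.from_rotvec(np.array([np.cos(az),np.sin(az),0])*-np.pi)
    savegrasp(b,Ri); print('az',np.degrees(az),'tool x,z',np.round(r.as_matrix()[:,[0,2]].T,3))
o=manip.get_obs(); print(o['opening'],o['gripper_force'],np.round(o['ft_force'],1),np.round(X,1),np.round(q,2))
C0=np.array([571,207,187.]);C1=np.array([470,40,180.])
path([(C0+t*(C1-C0),-50+t*(-80+50),-np.pi*(1-t)) for t in map(float,sys.argv[2:])])
E
python3 leg3.py save 0 .1 .2 .29 .5 .75 1
```

```text
az -50.31635160550559 tool x,z [[-0.002 -0.005  1.   ]
 [ 0.639 -0.77  -0.003]]
47.68124938761209 57.26142064668238 [-0.1 -0.1 -2.4] [581.8 192.8 189.6] [-1.08  1.16  0.19  1.8   1.23  1.46  1.8 ]
0 [0.05, -0.0, -0.14, -0.0, -0.0, 0.01] q [-1.08  1.17  0.19  1.8   1.24  1.45  1.79] 
1 [-0.38, -0.69, -0.17, 0.19, -0.25, -0.05] q [-1.09  1.18  0.23  1.81  1.18  1.43  1.48] 
2 [-0.81, -1.37, -0.19, 0.38, -0.5, -0.1] q [-1.11  1.18  0.27  1.82  1.12  1.4   1.18] 
3 [-1.19, -1.99, -0.21, 0.53, -0.74, -0.14] q [-1.12  1.19  0.32  1.83  1.07  1.37  0.92] 
4 [-2.1, -3.43, -0.24, 0.84, -1.33, -0.2] q [-1.17  1.23  0.45  1.85  0.93  1.28  0.32] 
5 [-3.21, -5.14, -0.29, 1.13, -2.08, -0.19] q [-1.24  1.31  0.65  1.87  0.72  1.15 -0.32] 
6 [-4.34, -6.84, -0.35, 1.32, -2.85, -0.0] q [-1.3   1.43  0.87  1.9   0.46  1.03 -0.87]
```

Call:
jog_arm(
  increments=[
    {"x":-0.12,"y":-0.23,"z":-0.1,"wx":0.06,"wy":-0.08,"wz":-0.02,"claw":0.2},
    {"x":-0.26,"y":-0.46,"z":-0.15,"wx":0.13,"wy":-0.17,"wz":-0.03,"claw":0.2},
    {"x":-0.38,"y":-0.69,"z":-0.17,"wx":0.19,"wy":-0.25,"wz":-0.05,"claw":0.2},
    {"x":-0.53,"y":-0.92,"z":-0.18,"wx":0.26,"wy":-0.34,"wz":-0.07,"claw":0.2},
    {"x":-0.68,"y":-1.15,"z":-0.19,"wx":0.32,"wy":-0.42,"wz":-0.08,"claw":0.2},
    {"x":-0.81,"y":-1.37,"z":-0.19,"wx":0.38,"wy":-0.5,"wz":-0.1,"claw":0.2},
    {"x":-1,"y":-1.68,"z":-0.2,"wx":0.45,"wy":-0.62,"wz":-0.12,"claw":0.2},
    {"x":-1.19,"y":-1.99,"z":-0.21,"wx":0.53,"wy":-0.74,"wz":-0.14,"claw":0.2},
  ],
)

```text
clock: 15.17
position: [551.6, 142.9, 181.5]
eef_rot: [0.049, 0.412, -0.577, 0.704]
ft_force: [0.1, 0.9, -2.8]
opening: 47.7
gripper_force: 57.3
```

```bash
python3 leg3.py x .36 .43 .5 .57
```

```text
47.74057315331375 57.31411130167544 [ 0.1  0.9 -2.8] [551.6 142.9 181.5] [-1.11  1.19  0.3   1.83  1.08  1.38  0.94]
0 [-0.29, -0.47, 0.1, 0.13, -0.22, -0.04] q [-1.13  1.2   0.35  1.83  1.03  1.35  0.71] 
1 [-0.59, -0.95, 0.09, 0.23, -0.41, -0.07] q [-1.15  1.21  0.39  1.84  0.99  1.32  0.51] 
2 [-0.9, -1.43, 0.08, 0.33, -0.61, -0.11] q [-1.16  1.22  0.43  1.84  0.94  1.29  0.31] 
3 [-1.2, -1.91, 0.07, 0.41, -0.81, -0.14] q [-1.18  1.24  0.48  1.85  0.89  1.26  0.12]
```

Call:
jog_arm(
  increments=[
    {"x":-0.15,"y":-0.23,"z":0.05,"wx":0.06,"wy":-0.1,"wz":-0.02,"claw":0.2},
    {"x":-0.29,"y":-0.47,"z":0.1,"wx":0.12,"wy":-0.2,"wz":-0.04,"claw":0.2},
    {"x":-0.44,"y":-0.7,"z":0.1,"wx":0.18,"wy":-0.3,"wz":-0.05,"claw":0.2},
    {"x":-0.59,"y":-0.95,"z":0.09,"wx":0.23,"wy":-0.4,"wz":-0.07,"claw":0.2},
    {"x":-0.75,"y":-1.2,"z":0.08,"wx":0.28,"wy":-0.5,"wz":-0.09,"claw":0.2},
    {"x":-0.9,"y":-1.43,"z":0.08,"wx":0.33,"wy":-0.61,"wz":-0.11,"claw":0.2},
    {"x":-1.05,"y":-1.67,"z":0.07,"wx":0.37,"wy":-0.71,"wz":-0.12,"claw":0.2},
    {"x":-1.2,"y":-1.91,"z":0.07,"wx":0.41,"wy":-0.81,"wz":-0.14,"claw":0.2},
  ],
)

```text
clock: 15.83
position: [521.3, 95.2, 183.2]
eef_rot: [0.215, -0.065, 0.703, -0.675]
ft_force: [-0.0, 0.1, -2.5]
opening: 47.7
gripper_force: 57.3
```

```bash
python3 leg3.py x .64 .71 .78 .85
```

```text
47.6943492687779 57.33394210226834 [-0.   0.1 -2.5] [521.3  95.2 183.2] [-1.17  1.24  0.46  1.85  0.9   1.28  0.12]
0 [-0.3, -0.49, -0.01, 0.09, -0.21, -0.03] q [-1.19  1.25  0.51  1.86  0.85  1.24 -0.08] 
1 [-0.62, -0.97, -0.03, 0.16, -0.42, -0.07] q [-1.2   1.27  0.57  1.87  0.79  1.2  -0.26] 
2 [-0.93, -1.44, -0.04, 0.23, -0.63, -0.1] q [-1.22  1.29  0.62  1.87  0.73  1.17 -0.44] 
3 [-1.24, -1.92, -0.05, 0.29, -0.84, -0.13] q [-1.23  1.32  0.68  1.88  0.67  1.14 -0.61]
```

Call:
jog_arm(
  increments=[
    {"x":-0.15,"y":-0.24,"z":0,"wx":0.04,"wy":-0.1,"wz":-0.02,"claw":0.2},
    {"x":-0.3,"y":-0.49,"z":-0.01,"wx":0.08,"wy":-0.2,"wz":-0.03,"claw":0.2},
    {"x":-0.46,"y":-0.73,"z":-0.02,"wx":0.12,"wy":-0.31,"wz":-0.05,"claw":0.2},
    {"x":-0.62,"y":-0.97,"z":-0.03,"wx":0.16,"wy":-0.42,"wz":-0.07,"claw":0.2},
    {"x":-0.77,"y":-1.2,"z":-0.03,"wx":0.2,"wy":-0.52,"wz":-0.08,"claw":0.2},
    {"x":-0.93,"y":-1.44,"z":-0.04,"wx":0.23,"wy":-0.63,"wz":-0.1,"claw":0.2},
    {"x":-1.08,"y":-1.68,"z":-0.05,"wx":0.26,"wy":-0.73,"wz":-0.11,"claw":0.2},
    {"x":-1.24,"y":-1.92,"z":-0.05,"wx":0.29,"wy":-0.84,"wz":-0.13,"claw":0.2},
  ],
)

```text
clock: 16.5
position: [490.4, 47.3, 181.9]
eef_rot: [0.446, 0.29, 0.645, -0.549]
ft_force: [0.1, 0.4, -2.7]
opening: 47.7
gripper_force: 57.3
```

```bash
python3 leg3.py x .92 1
```

```text
47.657944350257054 57.32039471156895 [ 0.1  0.4 -2.7] [490.4  47.3 181.9] [-1.23  1.31  0.66  1.88  0.68  1.14 -0.62]
0 [-0.32, -0.48, -0.02, 0.05, -0.21, -0.04] q [-1.24  1.34  0.72  1.89  0.62  1.11 -0.78] 
1 [-0.69, -1.02, -0.04, 0.1, -0.46, -0.08] q [-1.26  1.38  0.79  1.9   0.54  1.07 -0.96]
```

Call:
jog_arm(
  increments=[
    {"x":-0.16,"y":-0.24,"z":0,"wx":0.02,"wy":-0.1,"wz":-0.02,"claw":0.2},
    {"x":-0.32,"y":-0.48,"z":-0.02,"wx":0.05,"wy":-0.2,"wz":-0.04,"claw":0.2},
    {"x":-0.48,"y":-0.7,"z":-0.03,"wx":0.07,"wy":-0.31,"wz":-0.06,"claw":0.2},
    {"x":-0.6,"y":-0.9,"z":-0.04,"wx":0.09,"wy":-0.4,"wz":-0.07,"claw":0.2},
    {"x":-0.69,"y":-1.02,"z":-0.04,"wx":0.1,"wy":-0.46,"wz":-0.08,"claw":0.2},
    {"x":-0.69,"y":-1.02,"z":-0.04,"wx":0.1,"wy":-0.46,"wz":-0.08,"claw":0.2},
    {"x":-0.69,"y":-1.02,"z":-0.04,"wx":0.1,"wy":-0.46,"wz":-0.08,"claw":0.2},
  ],
)

```text
clock: 17.08
position: [473.7, 22.0, 181.4]
eef_rot: [0.543, 0.453, 0.542, -0.455]
ft_force: [0.1, 0.1, -2.4]
opening: 47.5
gripper_force: 57.3
```

```bash
cat > leg4.py <<'E'
from carry import *
import sys
q,X,r=cur(); o=manip.get_obs(); print(o['opening'],o['gripper_force'],np.round(o['ft_force'],1),np.round(X,1),np.round(q,2)); print(np.round(r.as_matrix()[:,[0,2]].T,3))
path([(np.array([470,40,float(z)]),-80,0) for z in sys.argv[1:]])
E
python3 leg4.py 180 108 101.5
python3 - <<'E'
from h import *
for c in ('side','scene'):
  cams.read_camera(c)
  for n in ('spray_can','can_cap','board'): print(c,n,[(np.round(x['location']),round(x['p'],2)) for x in cams.tip_of(c,n)[:1]])
E
```

```text
47.537191805577955 57.276007728651166 [ 0.1  0.1 -2.4] [473.7  22.  181.4] [-1.26  1.38  0.78  1.9   0.55  1.07 -0.96]
[[-0.001 -0.003 -1.   ]
 [ 0.176 -0.984  0.003]]
0 [-0.02, -0.01, -0.02, 0.0, -0.01, -0.0] q [-1.26  1.38  0.78  1.9   0.54  1.08 -0.97] 
1 [-0.02, -0.01, -2.9, 0.0, -0.01, -0.0] q [-1.24  1.49  0.73  1.83  0.49  1.07 -1.02] 
2 [-0.02, -0.01, -3.16, 0.0, -0.01, -0.0] q [-1.23  1.5   0.72  1.82  0.49  1.07 -1.02] 
side spray_can [(array([470.,  43.,  95.]), 0.7)]
side can_cap [(array([473.,  41., 266.]), 0.78)]
side board [(array([470.,  38.,   1.]), 0.95)]
scene spray_can [(array([469.,  34.,  96.]), 0.79)]
scene can_cap [(array([471.,  40., 268.]), 0.63)]
scene board [(array([473.,  42.,   1.]), 0.7)]
```

Call:
jog_arm(
  increments=[
    {"x":-0.02,"y":0,"z":-0.6,"wx":0,"wy":-0.01,"wz":0,"claw":0.2},
    {"x":-0.02,"y":0,"z":-1.3,"wx":0,"wy":-0.01,"wz":0,"claw":0.2},
    {"x":-0.02,"y":0,"z":-1.9,"wx":0,"wy":-0.01,"wz":0,"claw":0.2},
    {"x":-0.02,"y":0,"z":-2.4,"wx":0,"wy":-0.01,"wz":0,"claw":0.2},
    {"x":-0.02,"y":0,"z":-2.7,"wx":0,"wy":-0.01,"wz":0,"claw":0.2},
    {"x":-0.02,"y":0,"z":-2.9,"wx":0,"wy":-0.01,"wz":0,"claw":0.2},
    {"x":-0.02,"y":0,"z":-2.9,"wx":0,"wy":-0.01,"wz":0,"claw":0.2},
    {"x":-0.02,"y":0,"z":-2.9,"wx":0,"wy":-0.01,"wz":0,"claw":0.2},
  ],
)

```text
clock: 18.15
position: [473.2, 21.6, 109.8]
eef_rot: [0.546, 0.455, 0.538, -0.453]
ft_force: [-0.4, -0.3, -2.7]
opening: 47.4
gripper_force: 57.3
```

Call:
jog_arm(
  increments=[
    {"x":0,"y":0,"z":-0.06,"wx":0,"wy":0,"wz":0,"claw":0.2},
    {"x":0,"y":0,"z":-0.12,"wx":0,"wy":0,"wz":0,"claw":0.2},
    {"x":0,"y":0,"z":-0.17,"wx":0,"wy":0,"wz":0,"claw":0.2},
    {"x":0,"y":0,"z":-0.21,"wx":0,"wy":0,"wz":0,"claw":0.2},
    {"x":0,"y":0,"z":-0.21,"wx":0,"wy":0,"wz":0,"claw":0.2},
    {"x":0,"y":0,"z":-0.21,"wx":0,"wy":0,"wz":0,"claw":0.2},
  ],
)

```text
clock: 18.65
position: [473.1, 21.7, 104.1]
eef_rot: [0.546, 0.456, 0.539, -0.452]
ft_force: [-0.3, 0.9, -2.7]
opening: 47.9
gripper_force: 57.3
```

```bash
python3 leg4.py 101.5
```

```text
47.94133210021642 57.342699291184545 [-0.3  0.9 -2.7] [473.1  21.7 104.1] [-1.24  1.5   0.72  1.82  0.49  1.07 -1.02]
[[ 0.011 -0.003 -1.   ]
 [ 0.176 -0.984  0.005]]
0 [0.0, -0.0, -0.07, 0.0, 0.01, -0.0] q [-1.23  1.5   0.72  1.82  0.49  1.07 -1.02]
```

Call:
jog_arm(
  increments=[
    {"x":0,"y":0,"z":-0.02,"wx":0,"wy":0.01,"wz":0,"claw":0.2},
    {"x":0,"y":0,"z":-0.04,"wx":0,"wy":0.01,"wz":0,"claw":0.2},
    {"x":0,"y":0,"z":-0.06,"wx":0,"wy":0.01,"wz":0,"claw":0.2},
    {"x":0,"y":0,"z":-0.08,"wx":0,"wy":0.01,"wz":0,"claw":0.2},
    {"x":0,"y":0,"z":-0.08,"wx":0,"wy":0.01,"wz":0,"claw":0.2},
    {"x":0,"y":0,"z":-0.08,"wx":0,"wy":0.01,"wz":0,"claw":0.2},
  ],
)

```text
clock: 19.15
position: [473.0, 21.5, 103.4]
eef_rot: [0.544, 0.453, 0.54, -0.455]
ft_force: [-1.9, 1.5, 4.2]
opening: 47.6
gripper_force: 57.5
```

Contact (about 6 N upward). I'll release.

Call:
jog_arm(
  increments=[
    {"x":0,"y":0,"z":0,"wx":0,"wy":0,"wz":0,"claw":0.6},
    {"x":0,"y":0,"z":0,"wx":0,"wy":0,"wz":0,"claw":0.65},
    {"x":0,"y":0,"z":0,"wx":0,"wy":0,"wz":0,"claw":0.75},
    {"x":0,"y":0,"z":0,"wx":0,"wy":0,"wz":0,"claw":0.9},
    {"x":0,"y":0,"z":0,"wx":0,"wy":0,"wz":0,"claw":1},
    {"x":0,"y":0,"z":0,"wx":0,"wy":0,"wz":0,"claw":1},
    {"x":0,"y":0,"z":0,"wx":0,"wy":0,"wz":0,"claw":1},
  ],
)

```text
clock: 19.73
position: [473.1, 21.7, 102.0]
eef_rot: [0.543, 0.453, 0.541, -0.455]
ft_force: [0.2, -0.2, -1.0]
opening: 85.4
gripper_force: 0.0
```

```bash
python3 - <<'E'
from plan import *
q,x,r=cur(); st()
for c in ('side','scene'):
  cams.read_camera(c)
  for n in ('spray_can','can_cap'):
    for y in cams.tip_of(c,n)[:1]: print(c,n,np.round(y['location']),round(y['p'],2),'tool',np.round(r.inv().apply(np.array(y['location'])-x)))
for b in (40,90,130): 
    X=x-b*r.apply([0,0,1]); qq,e=ik(X,r,q); print(b,rel(X,r),np.round(qq,2),e<.01)
E
```

```text
clock 19.733
position [473.101  21.714 101.97 ]
eef_rot [ 0.543  0.453  0.541 -0.455]
ft_force [ 0.245 -0.217 -1.041]
opening 85.421
gripper_force 0.0
joint_positions [-1.235  1.503  0.72   1.822  0.487  1.066 -1.018]
side spray_can [470.  41.  15.] 0.59 tool [ 87.   1. -20.]
side can_cap [468.  42. 188.] 0.89 tool [-87.  -2. -20.]
scene spray_can [469.  36.  14.] 0.88 tool [ 88.  -2. -15.]
scene can_cap [467.  36. 186.] 0.97 tool [-84.  -4. -15.]
40 [-0.28  1.58 -0.01  0.    0.    0.  ] [-1.27  1.49  0.7   1.76  0.45  1.16 -0.99] True
90 [-0.63  3.54 -0.01  0.    0.    0.  ] [-1.3   1.48  0.68  1.68  0.42  1.27 -0.96] True
130 [-0.91  5.12 -0.02  0.    0.    0.  ] [-1.33  1.47  0.66  1.6   0.4   1.36 -0.94] True
```

Call:
jog_arm(
  increments=[
    {"x":-0.07,"y":0.4,"z":0,"wx":0,"wy":0,"wz":0,"claw":1},
    {"x":-0.16,"y":0.9,"z":0,"wx":0,"wy":0,"wz":0,"claw":1},
    {"x":-0.28,"y":1.58,"z":0,"wx":0,"wy":0,"wz":0,"claw":1},
    {"x":-0.44,"y":2.5,"z":0,"wx":0,"wy":0,"wz":0,"claw":1},
    {"x":-0.63,"y":3.54,"z":0,"wx":0,"wy":0,"wz":0,"claw":1},
    {"x":-0.78,"y":4.4,"z":0.1,"wx":0,"wy":0,"wz":0,"claw":1},
    {"x":-0.9,"y":5.1,"z":0.3,"wx":0,"wy":0,"wz":0,"claw":1},
    {"x":-0.9,"y":5.1,"z":0.3,"wx":0,"wy":0,"wz":0,"claw":1},
  ],
)

```text
clock: 20.7
position: [451.0, 154.0, 108.9]
eef_rot: [0.543, 0.453, 0.544, -0.452]
ft_force: [0.0, 0.3, -0.1]
opening: 85.6
gripper_force: 0.0
```

```bash
python3 - <<'E'
from h import *
st(); pp=[]
for c in ('side','scene'):
  im,d=cams.read_camera(c); pp.append(im)
  for n in ('spray_can','can_cap','tape_measure','tape_roll','tin_1','sanding_block'): print(c,n,[(np.round(x['location']),round(x['p'],2)) for x in cams.tip_of(c,n)[:1]])
cv2.imwrite('pics/c4.png',np.hstack([pp[0][80:380,60:440],pp[1][80:380,100:480]])[:,:,::-1].copy())
E
```

```text
clock 20.7
position [450.999 154.007 108.935]
eef_rot [ 0.543  0.453  0.544 -0.452]
ft_force [ 0.017  0.296 -0.138]
opening 85.552
gripper_force 0.0
joint_positions [-1.336  1.458  0.667  1.607  0.4    1.365 -0.93 ]
side spray_can [(array([472.,  42.,  15.]), 0.74)]
side can_cap [(array([468.,  40., 187.]), 0.78)]
side tape_measure [(array([ 632., -130.,   -0.]), 0.9)]
side tape_roll [(array([ 633., -130.,    1.]), 0.6)]
side tin_1 [(array([ 660., -335.,    4.]), 0.93)]
side sanding_block [(array([ 393., -318.,   -1.]), 0.89)]
scene spray_can [(array([471.,  35.,  17.]), 0.62)]
scene can_cap [(array([468.,  37., 188.]), 0.78)]
scene tape_measure [(array([ 633., -129.,   -2.]), 0.56)]
scene tape_roll [(array([766., 156.,  -2.]), 0.81)]
scene tin_1 [(array([ 660., -335.,    1.]), 0.83)]
scene sanding_block [(array([472.,  36.,  16.]), 0.61)]
```

View pics/c4.png

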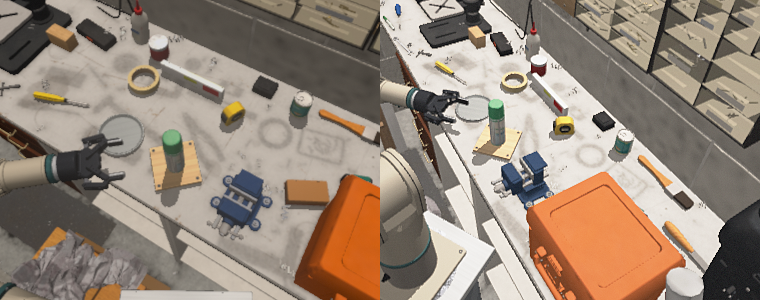

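The can stands upright mid-board (side crop px (173,150), scene crop (497,125)). The gripper is clear, and the bystanders are where they started. I'm handing in.

```bash
python3 -c "
from rig import finish_job
print(finish_job())"
```

```text
the job is handed in; nothing more can be done
None
```

I stood the spray can upside down on its cap in the dish, where it stayed by itself for over a second, then returned it upright to about the middle of the plywood board; no bystander was touched, and the job was handed in at about 21 s.

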